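Seat the drill template on the jig's locating pin and hold it down

TASK

Lift the drill template (plywood plate with a blue grip bar) up off the two posts of its storage rack, bring it over the blank clamped in the green drill jig with its long side along the blank (either way round), and let its middle socket drop over the steel locating pin. Then press it down against the sprung orange strips until it lies flat on the wood, and finish still holding it pressed down there, ready for drilling. Leave the other things on the bench where they are.

Things in the scene. Friction and masses are not known exactly. Their poses are not given: they have to be found in the camera images.
- template: plywood drill template 160 (x) x 90 (y) x 20 mm, 0.25 kg; blue grip bar centred on top, 70 (x) x 24 (y) x 40 mm high, its top 60 mm above the underside. Origin: centre of the underside = mouth of the middle socket (14 mm across, 20 mm deep, closed above by the bar, unseen from above); z up. Steel-rimmed 22 mm through holes at x = +-60 mm. Same either way round.
- rack: fixed dark wood rack, block 190 (x) x 100 x 35 mm; origin at the centre of its underside, on the bench, z up. Posts at x = +-60 mm: collars 34 mm across up to 60 mm above the bench, then 14 mm dowels up to 110 mm. The template starts level on the collars (underside 60 mm above the bench), the dowels standing up through its 22 mm holes.
- jig: fixed drill jig, green board 260 (x) x 130 x 20 mm; origin at the centre of its underside, on the bench, z up. Light wood blank 240 (x) x 58 x 25 mm on it, top 45 mm above the bench. Toggle clamps at the blank's ends, x = +-108 mm, up to 70 mm above the bench, red levers on the +y side; the template fits between. Orange sprung strips 150 (x) x 12 mm at y = +-38 mm.
- pin_foot (a point): foot of the steel locating pin, centre of the blank's top face, 45 mm above the bench; axes as the jig's. The pin is 12 mm across, 18 mm high (tip 63 mm above the bench), its upper 7 mm tapered to 5 mm across. The template's origin comes here when it lies flat on the wood, and 6 mm above when it has dropped on and rests on the raised strips.
- pads (a joint): travel of the two orange sprung strips (they move together), in m: 0 = up, tops 6 mm above the blank (51 mm above the bench); grows as they are pressed down; 0.006 when the template lies flat on the blank. They carry the loose template without sinking, begin to sink at about 6 N and take about 12 N to reach 0.006.
- drill: bystander, to be left alone: yellow and black cordless drill lying on its side, about 250 x 180 x 65 mm; origin at the centre of its underside
- glue: bystander, to be left alone: white glue bottle, blue cap and label, 62 mm across, 170 mm high, upright; origin at the centre of its underside
- hammer: bystander, to be left alone: hammer lying flat, about 300 mm long; origin at the centre of its underside
- screwdriver: bystander, to be left alone: screwdriver lying flat, about 200 mm long; origin at the centre of its underside
- square: bystander, to be left alone: blue triangular set square lying flat, 180 x 120 x 12 mm; origin at the centre of its underside
- tape: bystander, to be left alone: yellow and black tape measure, about 75 x 36 x 60 mm high; origin at the centre of its underside
- offcut: bystander, to be left alone: small brown wood offcut, 70 x 45 x 30 mm high; origin at the centre of its underside
Mind the look-alikes: they are no part of the job. What is meant by the template is not pink, and is the larger of those in its own colour.

How it is judged:
By the outcome, as a careful person would: the job done as asked, in the order asked, and still so for the second after the job is handed in, while the arm keeps its last pose, push and grip.
It also fails if it takes over 42 s, if anything falls off the work surface, if the arm or the gripper's body presses on something with over 40 N, if the wrist force passes 120 N, or if a joint passes its speed limit or range.

ROBOT

A 7-joint arm with a two-finger parallel gripper is mounted at the origin on the work surface. World frame = base frame: x ahead of the robot, y to its left, z up, the work surface at z = 0. Lengths are in m, angles in degrees, forces in N, time in s.
With the tool pointing down it reaches from about 0.425 to 0.95 m from the base axis. Payload 16.7 kg.
Tool frame: the origin (TCP) lies between the finger pads; the fingertips stand 19 mm ahead of it and the grasp point (between the pads) is the TCP; z points along the fingers, y is the line along which they close (so a half turn about z gives the same grasp; the last joint's range is limited). The gripper opens to 94 mm and grips with 3 to 60 N. Pads are 16 mm wide; open, the fingers measure 119 mm over their backs; the gripper's body (75 mm by 177 mm) begins 78 mm behind the grasp point.
Start: joints at [-74.857, 24.414, 4.234, 92.017, -1.954, 63.644, -3.845], TCP at [0.271, 0.618, 0.224] pointing down, gripper open.
Joint ranges: [-163.25, 163.25], [-28.42, 122.38], [-70.27, 78.77], [12.13, 141.07], [-58.53, 238.53], [9.26, 117.41], [-156.51, 156.51]. Speed limits (degrees/s): [108.29, 108.29, 136.94, 136.94, 172.46, 172.46, 172.46].

INTERFACE

Orientations are given as a 3x3 rotation matrix whose columns are the frame's x, y, z axes.
In Python, from plant import state, snapshot, camera_model, job_done gives the robot as it stands.
- The arm moves only by the shell command python3 -m crank [FORCE], which reads ROWS from standard input. ROWS is a JSON list of rows, 1 to 5 of them, each of 5 numbers: the finger opening in m, then dx, dy, dz in parts of the range, where 1.0 means 0.4 m, then a turn about the tool's z in fractions of the full range, 1 being 45 degrees; each row is the pose to reach, as a shift and turn from the pose commanded when the command began, along the tool's axes at that moment; what a row does not reach only later rows make up. A row lasts 1/12 s, in which the tool goes at most 0.0417 m and 7.16 degrees, less where a joint would pass 70% of its speed; a pose out of reach is approached as far as the arm can. The fingers move at their own pace and stop on an object; FORCE is the grip in N (left out, the last holds). Time passes only in rows, so rows that do not move let the fingers close. It prints the time, the measured TCP pose, the force, the opening and the grip force at its end. Shift and turn numbers lie between -1 and 1, and a call with a number outside is refused. Input that does not fit is refused with a message, and nothing moves.
- state(): the state, without advancing time (a new reading comes with each control period).
- snapshot(name): name is "scene" or "top" or "wrist"; returns the picture (420x560x3 uint8, red, green, blue); there is no depth.
- camera_model(name): a dict with "intrinsics" (3x3 intrinsics, pixels), "k1" (the pictures are not rectified: a ray, as slopes to the right and down, at radius r is drawn at 1 + k1 r^2 times it, then the intrinsics apply), "R" (3x3) and "t" (3): a world point X has camera coordinates R X + t. Camera axes: x right, y down, z forward; pixel columns grow to the right and rows downward; lengths in m; the calibration is good to about 2 mm. A picture is of the moment at which its call begins: read the wrist's pose just before it. camera_model takes no time and is no camera call; for the wrist camera it gives the pose at the moment of the call.
- job_done(): hands the job in; it is judged then, once.
The state is a dict: "clock": time; "joint_positions": joint angles; "qd": joint speeds; "joint_torque": joint torques, N m; "eef_pos": TCP position; "ee_rot": TCP orientation; "contact_force": force on the tool from outside, world axes, zero at the start; "moment": the same for the moment, N m; "finger_gap": finger opening in m; "gripper_force": force on a finger pad.
Only numpy, scipy, OpenCV 4.12 (cv2) and the standard library are available. Lean on these libraries where they do the work, as an engineer would, in place of code of your own. Each camera call takes 0.05 s, during which the arm holds its last target. There are 200 camera calls.

## Working session

There is one attempt and no reset: what is moved stays moved. The work goes in short steps, Python scripts to look and compute and a shell command to move; the robot and the scene stay as the last step left them, time stands still between calls to the robot, and variables do not carry over. Pictures are saved under pics/ and viewed, at most 10 in all, crops included, and the job is handed in when it is done.

```bash
mkdir -p pics; ls; cat > h.py <<'E'
import numpy as np, cv2
from plant import state, snapshot, camera_model
def snap(n,f):
    m=camera_model(n); im=snapshot(n); cv2.imwrite('pics/'+f,im[:,:,::-1]); np.save('pics/'+f+'.npy',im); return im,m
def ray(m,u,v):
    K=np.array(m["intrinsics"]);R=np.array(m["R"]);t=np.array(m["t"])
    d=np.linalg.solve(K,[u,v,1])[:2]; s=d.copy()
    for _ in range(30): s=d/(1+m["k1"]*(s@s))
    return -R.T@t, R.T@np.array([*s,1])
def onplane(m,u,v,z):
    c,d=ray(m,u,v); return c+d*(z-c[2])/d[2]
def proj(m,X):
    K=np.array(m["intrinsics"]); p=np.array(m["R"])@X+np.array(m["t"]); s=p[:2]/p[2]; s=s*(1+m["k1"]*(s@s))
    return (K@[*s,1])[:2]
E
python3 - <<'E'
from h import *
import json
for n in("top","scene"):
    im,m=snap(n,n+'0.png'); print(n,-np.array(m["R"]).T@m["t"],m["k1"],m["intrinsics"])
a=[cv2.imread(f'pics/{n}0.png') for n in("top","scene")]
s=state();print(s["eef_pos"],s["ee_rot"],s["clock"])
E
```

```text
pics
top [ 0.35949317 -0.03468893  1.62983845] -0.035572609508089464 [[441.68229454   0.         277.02188644]
 [  0.         441.68229454 212.07369824]
 [  0.           0.           1.        ]]
scene [1.11662432 0.68982381 0.99747868] -0.09171173378895571 [[393.06218525   0.         283.19155214]
 [  0.         393.06218525 206.27971105]
 [  0.           0.           1.        ]]
[0.27127786 0.61766774 0.22383033] [[-9.15577929e-01  4.02140378e-01 -4.15094455e-04]
 [ 4.02140586e-01  9.15577237e-01 -1.12830954e-03]
 [-7.36877913e-05 -1.19998164e-03 -9.99999277e-01]] 0.1
```

View pics/top0.png

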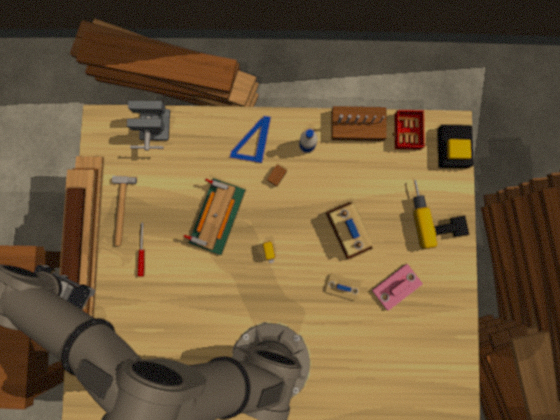

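View pics/scene0.png

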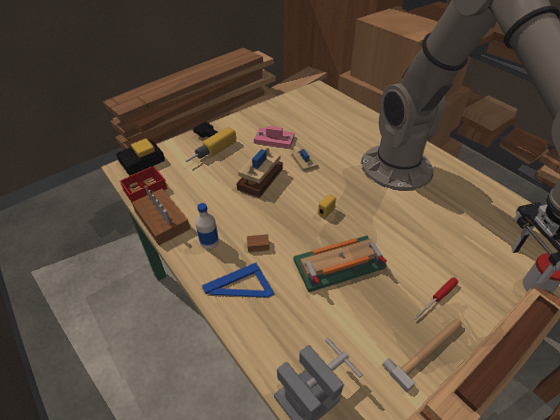

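Candidates in the top view are the blue-bar plate on the dark rack at (350,230), a small blue-bar plate at (343,288) and a pink plate at (397,287). The one at (350,230) fits, because it is plywood-coloured, the larger of the two and sits on the dark rack's posts. I'll confirm it in a crop.

```bash
python3 - <<'E'
from h import *
im=np.load('pics/top0.png.npy'); m=camera_model("top")
c=im[170:320,180:430]; cv2.imwrite('pics/crop.png',cv2.resize(c,None,fx=3.2,fy=3.2,interpolation=cv2.INTER_CUBIC)[:,:,::-1])
hsv=cv2.cvtColor(im,cv2.COLOR_RGB2HSV)
def blobs(lo,hi,z,box,name,k=4):
    mk=cv2.inRange(hsv,lo,hi); b=np.zeros_like(mk); x0,y0,x1,y1=box; b[y0:y1,x0:x1]=mk[y0:y1,x0:x1]
    cs,_=cv2.findContours(b,cv2.RETR_EXTERNAL,cv2.CHAIN_APPROX_NONE)
    for q in sorted(cs,key=cv2.contourArea)[::-1][:k]:
        if cv2.contourArea(q)<8: continue
        P=np.array([onplane(m,u,v,z)[:2] for u,v in q[:,0]]).astype(np.float32)
        r=cv2.minAreaRect(P); print(name,cv2.contourArea(q),cv2.boundingRect(q),np.round(r[0],4),np.round(r[1],3),round(r[2],1))
blobs((100,100,50),(125,255,255),.12,(320,195,385,300),'blue')
blobs((5,180,150),(16,255,255),.051,(180,170,250,260),'orange')
blobs((60,60,20),(95,255,255),.02,(180,170,250,260),'green')
blobs((0,150,80),(4,255,255),.06,(180,170,250,260),'red')
E
```

```text
blue 88.5 (346, 220, 13, 18) [ 0.479  -0.2689] [0.062 0.02 ] 26.7
blue 28.5 (337, 285, 14, 6) [ 0.2781 -0.241 ] [0.045 0.011] 77.2
orange 78.5 (218, 200, 16, 38) [0.5119 0.176 ] [0.011 0.144] 71.3
orange 69.5 (198, 193, 16, 38) [0.5353 0.2474] [0.011 0.144] 71.4
green 297.0 (213, 188, 31, 66) [0.5074 0.168 ] [0.03 0.25] 71.5
green 15.0 (208, 187, 8, 8) [0.616  0.2354] [0.017 0.031] 65.5
green 14.5 (192, 227, 7, 9) [0.4636 0.2863] [0.019 0.03 ] 70.3
```

View pics/crop.png

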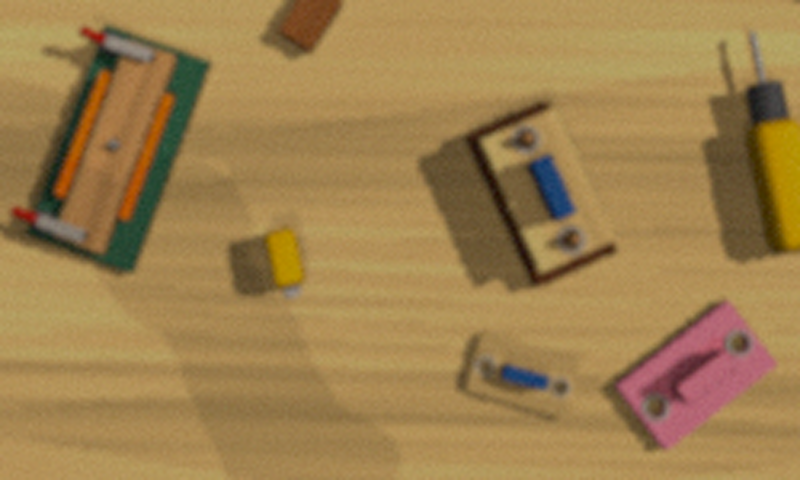

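The crop confirms it: the plywood plate with the blue bar on the dark rack, bar at crop (548,187), holes with dowels at (527,138) and (570,238). The small one at (525,377) and the pink one are the look-alikes. I'm moving past the jig so the wrist camera can see it.

Careful with the scale: shifts go in shares of 0.4 m and turns go in shares of 45 degrees. That gives: -0.144 m / 0.4 = -0.36, -0.009 m / 0.4 = -0.0225.

```bash
cat >> h.py <<'E'
def togo(X,yaw=None):
    "shift in tool axes from measured pose to X; turn to bring tool y to world yaw"
    s=state(); R=np.array(s["ee_rot"]); d=R.T@(np.array(X)-s["eef_pos"])
    y=np.degrees(np.arctan2(R[1,1],R[0,1])); t=None if yaw is None else round((y-yaw+180)%360-180,2)
    print("t",s["clock"],"pos",np.round(s["eef_pos"],4),"yaw",round(y,2),"shift",np.round(d,4),"turn",t,"F",np.round(s["contact_force"],1),"j",np.round(s["joint_positions"],0))
E
echo '[[0.094, -0.06, -0.04, -0.005, 0], [0.094, -0.135, -0.0875, -0.01, 0], [0.094, -0.21, -0.135, -0.015, 0], [0.094, -0.285, -0.1825, -0.02, 0], [0.094, -0.36, -0.23, -0.0225, 0]]' | python3 -m crank
echo '[[0.094, -0.075, -0.0475, -0.005, 0], [0.094, -0.15, -0.095, -0.01, 0], [0.094, -0.225, -0.1425, -0.015, 0], [0.094, -0.3, -0.19, -0.02, 0], [0.094, -0.375, -0.2375, -0.0225, 0]]' | python3 -m crank
echo '[[0.094, -0.075, -0.0475, -0.005, 0], [0.094, -0.15, -0.095, -0.01, 0], [0.094, -0.225, -0.1425, -0.015, 0], [0.094, -0.3, -0.19, -0.02, 0], [0.094, -0.325, -0.2075, -0.0225, 0]]' | python3 -m crank
python3 - <<'E'
from h import *
togo([.55,.2,.25],-63.3)
togo([.55,-.2,.25],-63.3)
im,m=snap("wrist","w1.png"); R=np.array(state()["ee_rot"]); c=-np.array(m["R"]).T@m["t"]
print("cam",c,R.T@(c-state()["eef_pos"]),m["R"]@R,m["intrinsics"][0][0])
print(proj(m,np.array([.5236,.2117,.05])))
E
```

```text
clock: 0.52
eef_pos: [0.3669, 0.4742, 0.2334]
ee_rot: [[-0.916, 0.402, -0.0], [0.402, 0.916, -0.0], [0.0, -0.0, -1.0]]
contact_force: [1.7, 0.9, 0.5]
finger_gap: 0.0937
gripper_force: 0.0
clock: 0.93
eef_pos: [0.466, 0.3269, 0.2426]
ee_rot: [[-0.916, 0.402, -0.0], [0.402, 0.916, 0.0], [0.0, -0.0, -1.0]]
contact_force: [0.6, 1.2, -0.3]
finger_gap: 0.094
gripper_force: 0.0
clock: 1.35
eef_pos: [0.5534, 0.1951, 0.2517]
ee_rot: [[-0.914, 0.407, 0.001], [0.407, 0.914, -0.001], [-0.001, -0.001, -1.0]]
contact_force: [-0.1, 0.4, 0.2]
finger_gap: 0.0937
gripper_force: 0.0
t 1.35 pos [0.5534 0.1951 0.2517] yaw 66.0 shift [0.0051 0.0031 0.0017] turn 129.3 F [-0.1  0.4  0.2] j [-40.  15.  17. 103.  -5.  63.  45.]
t 1.35 pos [0.5534 0.1951 0.2517] yaw 66.0 shift [-0.1576 -0.3623  0.0022] turn 129.3 F [-0.1  0.4  0.2] j [-40.  15.  17. 103.  -5.  63.  45.]
cam [0.48871561 0.22247852 0.41120786] [ 0.07021632 -0.00137945 -0.15957512] [[ 6.21963612e-04  9.99998424e-01 -1.66283655e-03]
 [-9.70506540e-01  2.02752241e-04 -2.41074706e-01]
 [-2.41073989e-01  1.76373344e-03  9.70505137e-01]] 289.206217038085
[286.35856292 165.54814845]
```

View pics/w1.png

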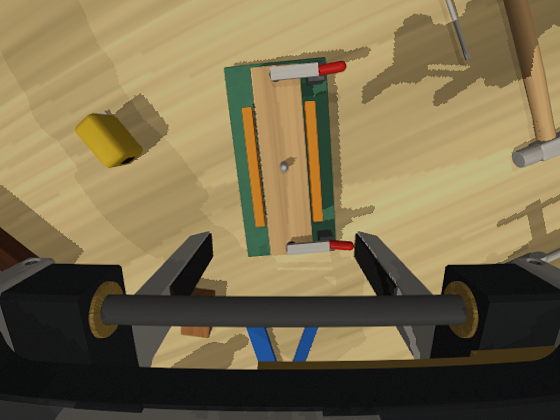

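The wrist view shows the jig square on: pin at (284,167), orange strips at (254,168) and (314,161), red levers on the right, which is world +y. I'll measure this and go on to the template.

Converted, 35 degrees / 45 = 0.7778.

```bash
python3 - <<'E'
from h import *
im=np.load('pics/w1.png.npy'); m=camera_model("wrist"); hsv=cv2.cvtColor(im,cv2.COLOR_RGB2HSV)
mk=cv2.inRange(hsv,(8,180,120),(18,255,255)); mk[:,:235]=0; mk[:,335:]=0; mk[235:]=0
cs,_=cv2.findContours(mk,cv2.RETR_EXTERNAL,cv2.CHAIN_APPROX_NONE); C=[]
for q in sorted(cs,key=cv2.contourArea)[-2:]:
    P=np.array([onplane(m,u,v,.051)[:2] for u,v in q[:,0]]).astype(np.float32); r=cv2.minAreaRect(P); C.append(r[0]); print(cv2.boundingRect(q),r)
C=np.array(C); d=C[1]-C[0]; print("mid",C.mean(0),"dir across",np.degrees(np.arctan2(d[1],d[0])),np.linalg.norm(d))
print("pin tip guess",onplane(m,283,166,.063))
mk=cv2.inRange(hsv,(0,0,0),(179,70,255))[155:180,270:298]; v,u=np.nonzero(mk); print("grey",u.mean()+270,v.mean()+155,len(u), onplane(m,u.mean()+270,v.mean()+155,.056))
E
echo '[[0.094, 0, 0, 0, 0.1556], [0.094, 0, 0, 0, 0.3111], [0.094, 0, 0, 0, 0.4667], [0.094, 0, 0, 0, 0.6222], [0.094, 0, 0, 0, 0.7778]]' | python3 -m crank
echo '[[0.094, 0, 0, 0, 0.1556], [0.094, 0, 0, 0, 0.3111], [0.094, 0, 0, 0, 0.4667], [0.094, 0, 0, 0, 0.6222], [0.094, 0, 0, 0, 0.7778]]' | python3 -m crank >/dev/null
echo '[[0.094, 0, 0, 0, 0.1556], [0.094, 0, 0, 0, 0.3111], [0.094, 0, 0, 0, 0.4667], [0.094, 0, 0, 0, 0.6222], [0.094, 0, 0, 0, 0.7778]]' | python3 -m crank >/dev/null
echo '[[0.094, 0, 0, 0, 0.1556], [0.094, 0, 0, 0, 0.3111], [0.094, 0, 0, 0, 0.4667], [0.094, 0, 0, 0, 0.54], [0.094, 0, 0, 0, 0.54]]' | python3 -m crank 
python3 - <<'E'
from h import *
togo([.479,-.269,.25],-63.3)
togo([.51,-.27,.25],-63.3)
E
```

```text
(242, 107, 23, 120) ((0.5109115839004517, 0.17227962613105774), (0.011877039447426796, 0.14896979928016663), 71.33018493652344)
(305, 101, 18, 121) ((0.5352068543434143, 0.24344293773174286), (0.012828860431909561, 0.14923271536827087), 71.20674133300781)
mid [0.52305922 0.20786128] dir across 71.15001173709602 0.07519625711345546
pin tip guess [0.52136428 0.2079239  0.063     ]
grey 283.4117647058824 166.44117647058823 68 [0.52271465 0.20787579 0.056     ]
clock: 1.82
eef_pos: [0.5505, 0.201, 0.2512]
ee_rot: [[-0.515, 0.857, -0.001], [0.857, 0.515, -0.0], [0.0, -0.001, -1.0]]
contact_force: [-0.6, -0.0, 0.7]
finger_gap: 0.0943
gripper_force: 0.0
clock: 3.07
eef_pos: [0.5505, 0.2011, 0.2511]
ee_rot: [[0.892, 0.452, -0.001], [0.452, -0.892, -0.0], [-0.001, -0.0, -1.0]]
contact_force: [-0.0, 0.4, -0.5]
finger_gap: 0.0938
gripper_force: 0.0
t 3.0667 pos [0.5505 0.2011 0.2511] yaw -63.14 shift [-0.2762  0.3871  0.0013] turn 0.16 F [-0.   0.4 -0.5] j [-58.  17.  39. 104. -12.  63. -77.]
t 3.0667 pos [0.5505 0.2011 0.2511] yaw -63.14 shift [-0.2489  0.402   0.0013] turn 0.16 F [-0.   0.4 -0.5] j [-58.  17.  39. 104. -12.  63. -77.]
```

```bash

echo '[[0.094, -0.045, 0.0575, -0.0025, 0], [0.094, -0.0975, 0.1225, -0.005, 0], [0.094, -0.15, 0.19, -0.0075, 0], [0.094, -0.2025, 0.2575, -0.0075, 0], [0.094, -0.255, 0.3225, -0.0075, 0]]' | python3 -m crank >/dev/null
echo '[[0.094, -0.05, 0.065, -0.0025, 0], [0.094, -0.1025, 0.13, -0.005, 0], [0.094, -0.1525, 0.1925, -0.0075, 0], [0.094, -0.205, 0.2575, -0.0075, 0], [0.094, -0.255, 0.3225, -0.0075, 0]]' | python3 -m crank >/dev/null
echo '[[0.094, -0.05, 0.065, -0.0025, 0], [0.094, -0.1025, 0.13, -0.005, 0], [0.094, -0.1525, 0.1925, -0.0075, 0], [0.094, -0.205, 0.2575, -0.0075, 0], [0.094, -0.255, 0.3225, -0.0075, 0]]' | python3 -m crank
python3 - <<'E'
from h import *
togo([.479,-.269,.25],-63.3)
im,m=snap("wrist","w2.png")
hsv=cv2.cvtColor(im,cv2.COLOR_RGB2HSV)
mk=cv2.inRange(hsv,(100,100,50),(125,255,255))
cs,_=cv2.findContours(mk,cv2.RETR_EXTERNAL,cv2.CHAIN_APPROX_NONE)
for q in sorted(cs,key=cv2.contourArea)[-4:]:
    P=np.array([onplane(m,u,v,.12)[:2] for u,v in q[:,0]]).astype(np.float32); print(cv2.contourArea(q),cv2.boundingRect(q),cv2.minAreaRect(P))
E
```

```text
clock: 4.32
eef_pos: [0.4536, -0.2844, 0.2605]
ee_rot: [[0.889, 0.457, 0.0], [0.457, -0.889, 0.0], [0.001, -0.0, -1.0]]
contact_force: [0.9, 1.0, -0.3]
finger_gap: 0.0936
gripper_force: 0.0
t 4.3167 pos [ 0.4536 -0.2844  0.2605] yaw -62.79 shift [ 0.0296 -0.0021  0.0106] turn 0.51 F [ 0.9  1.  -0.3] j [-21.  13.  55. 110. -12.  63. -24.]
477.0 (196, 269, 33, 28) ((0.3283644914627075, -0.25728675723075867), (0.0380001924932003, 0.02390989288687706), 74.63060760498047)
1320.5 (275, 143, 25, 66) ((0.480180948972702, -0.2754451334476471), (0.06858878582715988, 0.022504914551973343), 24.59166717529297)
```

View pics/w2.png

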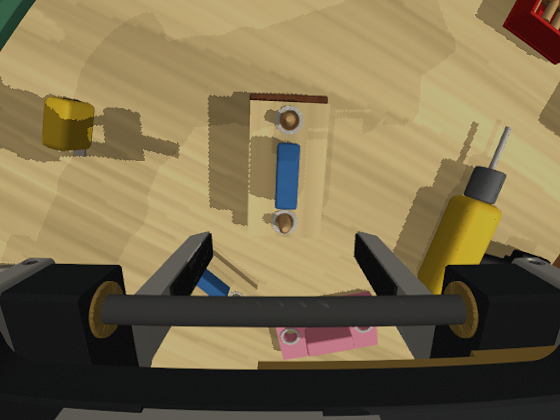

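Wrist view: template bar at (287,176), rims with dowels at (289,120) and (285,222), rack clear of obstacles. I'll check the yaw from the rims.

```bash
python3 - <<'E'
from h import *
im=np.load('pics/w2.png.npy'); m=camera_model("wrist"); hsv=cv2.cvtColor(im,cv2.COLOR_RGB2HSV); C=[]
for (u0,v0) in((289,120),(285,222)):
    w=hsv[v0-20:v0+20,u0-20:u0+20]; mk=cv2.inRange(w,(0,0,60),(179,65,255)); v,u=np.nonzero(mk)
    (c,r)=cv2.minEnclosingCircle(np.c_[u,v].astype(np.float32)); e=cv2.fitEllipse(np.c_[u,v].astype(np.float32)); p=onplane(m,c[0]+u0-20,c[1]+v0-20,.08); C.append(p); print(len(u),c,r,e,p)
d=C[0]-C[1]; print((C[0]+C[1])/2,np.linalg.norm(d),np.degrees(np.arctan2(d[1],d[0])))
mk=cv2.inRange(hsv,(100,100,50),(125,255,255)); 
for v in range(140,212,6):
    u=np.nonzero(mk[v,260:320])[0]+260
    if len(u): print(v,u.min(),u.max(),im[v,u.min()+1],im[v,u.max()-1])
for p in([.4802,-.2754,.2],[.479,-.272,.102]): togo(p,-64.8)
E
```

```text
303 (20.132530212402344, 19.795181274414062) 14.3271484375 ((19.927764892578125, 19.669374465942383), (24.409183502197266, 25.49553108215332), 5.305720329284668) [ 0.53243644 -0.25780201  0.08      ]
245 (20.5, 16.100000381469727) 16.020709991455078 ((19.228302001953125, 18.994504928588867), (22.65614128112793, 25.01888656616211), 19.74299430847168) [ 0.42735365 -0.30668767  0.08      ]
[ 0.47989504 -0.28224484  0.08      ] 0.11589736347775331 24.94836336187569
146 278 299 [ 36  69 109] [ 36  75 121]
152 277 298 [29 58 92] [ 42  80 123]
158 277 298 [33 63 98] [ 46  88 133]
164 277 298 [ 40  78 119] [ 43  85 131]
170 277 297 [ 42  81 124] [ 46  88 134]
176 276 297 [ 33  67 105] [ 46  89 134]
182 276 297 [ 39  73 114] [ 43  87 132]
188 276 296 [ 40  78 119] [ 45  89 135]
194 276 296 [ 44  84 125] [ 45  87 132]
200 276 296 [ 44  85 129] [ 42  85 133]
206 276 295 [ 45  86 130] [ 47  90 136]
t 4.3667 pos [ 0.4515 -0.2903  0.261 ] yaw -63.1 shift [ 0.0323 -0.0004  0.0609] turn 1.7 F [-4.  -1.  -1.6] j [-20.  13.  55. 110. -12.  63. -24.]
t 4.3667 pos [ 0.4515 -0.2903  0.261 ] yaw -63.1 shift [ 0.0328 -0.0042  0.1589] turn 1.7 F [-4.  -1.  -1.6] j [-20.  13.  55. 110. -12.  63. -24.]
```

The arm was still settling in those shots, so I'll remeasure from rest and store the model with the picture.

Converted, 1.7 degrees / 45 = 0.0378.

```bash
cat >> h.py <<'E'
def tmpl(m,im,zb):
    "bar top centre/yaw with bar top at height zb"
    hsv=cv2.cvtColor(im,cv2.COLOR_RGB2HSV); mk=cv2.inRange(hsv,(100,100,50),(125,255,255))
    cs,_=cv2.findContours(mk,cv2.RETR_EXTERNAL,cv2.CHAIN_APPROX_NONE); q=max(cs,key=cv2.contourArea)
    P=np.array([onplane(m,u,v,zb)[:2] for u,v in q[:,0]]).astype(np.float32); r=cv2.minAreaRect(P); print("bar",cv2.boundingRect(q),r); return r
def rims(m,im,pts,z):
    hsv=cv2.cvtColor(im,cv2.COLOR_RGB2HSV); C=[]
    for (u0,v0) in pts:
        u0,v0=int(u0),int(v0); w=hsv[v0-20:v0+20,u0-20:u0+20]; v,u=np.nonzero(cv2.inRange(w,(0,0,60),(179,65,255)))
        e=cv2.fitEllipse(np.c_[u,v].astype(np.float32)); C.append(onplane(m,e[0][0]+u0-20,e[0][1]+v0-20,z))
    d=C[0]-C[1]; print("rims",(C[0]+C[1])/2,np.linalg.norm(d),np.degrees(np.arctan2(d[1],d[0])))
E
echo '[[0.094, 0, 0, 0, 0.0378], [0.094, 0, 0, 0, 0.0378], [0.094, 0, 0, 0, 0.0378]]' | python3 -m crank
python3 - <<'E'
from h import *
im,m=snap("wrist","w3.png"); s0=state()["eef_pos"]
r=tmpl(m,im,.12); th=np.radians(r[2]); c=np.array([*r[0],.08]); d=.06*np.array([np.cos(th),np.sin(th),0])
rims(m,im,[proj(m,c+d),proj(m,c-d)],.08)
togo([*r[0],.2],-64.8); togo([*r[0],.102],-64.8)
E
```

```text
clock: 4.62
eef_pos: [0.4541, -0.2829, 0.2603]
ee_rot: [[0.903, 0.43, -0.0], [0.43, -0.903, 0.0], [-0.0, -0.0, -1.0]]
contact_force: [0.7, 0.1, 0.1]
finger_gap: 0.0942
gripper_force: 0.0
bar (276, 144, 23, 66) ((0.4801989197731018, -0.2754528224468231), (0.06836941093206406, 0.022369764745235443), 24.462709426879883)
rims [ 0.47962515 -0.27581149  0.08      ] 0.11991183057268291 24.614915335914265
t 4.6667 pos [ 0.4543 -0.2827  0.2603] yaw -64.53 shift [0.0265 0.0046 0.0603] turn 0.27 F [-0.3 -0.7  0.3] j [-21.  13.  55. 110. -12.  63. -26.]
t 4.6667 pos [ 0.4543 -0.2827  0.2603] yaw -64.53 shift [0.0266 0.0047 0.1583] turn 0.27 F [-0.3 -0.7  0.3] j [-21.  13.  55. 110. -12.  63. -26.]
```

Converted, 0.13 m / 0.4 = 0.325, 0.0265 m / 0.4 = 0.0663, 1 degrees / 45 = 0.0222.

```bash

echo '[[0.07, 0.0325, 0.005, 0.05, 0.0222], [0.07, 0.0663, 0.0125, 0.125, 0.0222], [0.07, 0.0663, 0.0125, 0.2, 0.0222], [0.07, 0.0663, 0.0125, 0.275, 0.0222], [0.07, 0.0663, 0.0125, 0.325, 0.0222]]' | python3 -m crank >/dev/null
echo '[[0.07, 0, 0, 0.03, 0], [0.07, 0, 0, 0.055, 0], [0.07, 0, 0, 0.07, 0], [0.07, 0, 0, 0.07, 0]]' | python3 -m crank
python3 -c "
from h import *; togo([.4800,-.2756,.102],-65.5)"
echo '[[0.0, 0, 0, 0, 0], [0.0, 0, 0, 0, 0], [0.0, 0, 0, 0, 0], [0.0, 0, 0, 0, 0], [0.0, 0, 0, 0, 0]]' | python3 -m crank 40
echo '[[0.0, 0, 0, 0, 0], [0.0, 0, 0, 0, 0], [0.0, 0, 0, 0, 0]]' | python3 -m crank 
python3 -c "
from h import *; togo([.4800,-.2756,.102],-65.5)"
```

```text
clock: 5.42
eef_pos: [0.4802, -0.2763, 0.1022]
ee_rot: [[0.911, 0.412, -0.0], [0.412, -0.911, 0.0], [-0.0, -0.0, -1.0]]
contact_force: [-0.3, -0.2, -0.4]
finger_gap: 0.0702
gripper_force: 0.0
t 5.4167 pos [ 0.4802 -0.2763  0.1022] yaw -65.66 shift [ 0.0001 -0.0008  0.0002] turn -0.16 F [-0.3 -0.2 -0.4] j [-12.  28.  45. 116. -27.  47. -17.]
clock: 5.83
eef_pos: [0.4803, -0.2767, 0.1029]
ee_rot: [[0.911, 0.411, 0.001], [0.411, -0.911, -0.0], [0.001, 0.0, -1.0]]
contact_force: [-0.4, -0.7, -0.1]
finger_gap: 0.0401
gripper_force: 0.0
clock: 6.08
eef_pos: [0.4801, -0.2766, 0.1025]
ee_rot: [[0.911, 0.411, -0.0], [0.411, -0.911, 0.0], [0.0, -0.0, -1.0]]
contact_force: [-0.3, 1.8, 2.5]
finger_gap: 0.0241
gripper_force: 40.0
t 6.0833 pos [ 0.4801 -0.2766  0.1025] yaw -65.71 shift [ 0.0004 -0.0009  0.0005] turn -0.21 F [-0.3  1.8  2.5] j [-12.  28.  45. 116. -27.  47. -17.]
```

Gripped at 24 mm. Now lifting straight up.

Converted, -0.065 m / 0.4 = -0.1625, -0.05 m / 0.4 = -0.125.

```bash

echo '[[0.0, 0, 0, -0.02, 0], [0.0, 0, 0, -0.05, 0], [0.0, 0, 0, -0.0875, 0], [0.0, 0, 0, -0.125, 0], [0.0, 0, 0, -0.1625, 0]]' | python3 -m crank
echo '[[0.0, 0, 0, -0.05, 0], [0.0, 0, 0, -0.1, 0], [0.0, 0, 0, -0.1375, 0], [0.0, 0, 0, -0.15, 0], [0.0, 0, 0, -0.15, 0]]' | python3 -m crank
python3 -c "
from h import *; togo([.523,.208,.23],-108.8); im,m=snap('wrist','w4.png'); r=tmpl(m,im,.12+.125)"
```

```text
clock: 6.5
eef_pos: [0.4799, -0.2769, 0.1691]
ee_rot: [[0.912, 0.411, 0.0], [0.411, -0.912, -0.0], [0.0, 0.0, -1.0]]
contact_force: [0.7, -1.0, -2.8]
finger_gap: 0.0236
gripper_force: 40.0
clock: 6.92
eef_pos: [0.4806, -0.2769, 0.229]
ee_rot: [[0.911, 0.411, 0.002], [0.411, -0.911, -0.0], [0.002, 0.001, -1.0]]
contact_force: [-0.4, -0.4, -2.7]
finger_gap: 0.0239
gripper_force: 40.0
t 6.9167 pos [ 0.4806 -0.2769  0.229 ] yaw -65.7 shift [ 0.2382 -0.4245 -0.001 ] turn 43.1 F [-0.4 -0.4 -2.7] j [-20.  18.  53. 110. -17.  60. -25.]
bar (261, 193, 45, 103) ((0.49139317870140076, -0.27260643243789673), (0.057653751224279404, 0.02342081069946289), 24.26654624938965)
```

View pics/w4.png

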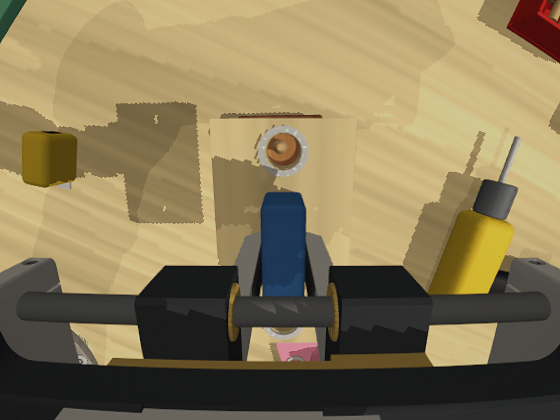

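The template is held level and clear of the posts, with the far rim at (283,149). I'll carry it towards the jig, turning on the way.

Converted, -0.168 m / 0.4 = -0.42, -0.131 m / 0.4 = -0.3275, 34 degrees / 45 = 0.7556.

```bash

python3 - <<'E'
from h import *
im=np.load('pics/w4.png.npy'); m=camera_model('wrist'); s=state(); w=cv2.cvtColor(im,cv2.COLOR_RGB2HSV)[120:180,250:316]
v,u=np.nonzero(cv2.inRange(w,(0,0,110),(179,50,255))); e=cv2.fitEllipse(cv2.convexHull(np.c_[u,v].astype(np.float32))); z=.08+s["eef_pos"][2]-.1025
p=onplane(m,e[0][0]+250,e[0][1]+120,z); print(e,np.array(s["ee_rot"]).T@(p-s["eef_pos"]))
E
echo '[[0.0, 0.035, -0.0675, 0, 0.1333], [0.0, 0.075, -0.15, 0, 0.2889], [0.0, 0.125, -0.2375, 0, 0.4444], [0.0, 0.17, -0.3275, 0, 0.6], [0.0, 0.215, -0.42, 0, 0.7556]]' | python3 -m crank >/dev/null
echo '[[0.0, -0.0125, -0.0925, 0, 0.1111], [0.0, -0.025, -0.185, 0, 0.2022], [0.0, -0.0375, -0.2775, 0, 0.2022], [0.0, -0.0525, -0.375, 0, 0.2022], [0.0, -0.065, -0.4675, 0, 0.2022]]' | python3 -m crank
python3 -c "
from h import *; togo([.381,.256,.23],-108.8)"
```

```text
((32.78715133666992, 30.78305435180664), (50.303409576416016, 50.96881103515625), 177.3251190185547) [0.05968352 0.00044765 0.02255736]
clock: 7.8
eef_pos: [0.4801, 0.0797, 0.2268]
ee_rot: [[0.967, -0.253, -0.001], [-0.253, -0.967, -0.0], [-0.001, 0.001, -1.0]]
contact_force: [0.6, -0.8, -2.7]
finger_gap: 0.0239
gripper_force: 40.0
t 7.8 pos [0.4801 0.0797 0.2268] yaw -104.67 shift [-0.1406 -0.1454 -0.0031] turn 4.13 F [ 0.6 -0.8 -2.7] j [ -73.   11.   64.  118.  -11.   58. -108.]
```

Converted, -0.145 m / 0.4 = -0.3625, -0.12 m / 0.4 = -0.3, 4.1 degrees / 45 = 0.0911.

```bash

echo '[[0.0, -0.06, -0.0725, -0.0025, 0.0222], [0.0, -0.12, -0.145, -0.005, 0.0444], [0.0, -0.18, -0.2175, -0.0075, 0.0667], [0.0, -0.24, -0.29, -0.0075, 0.0889], [0.0, -0.3, -0.3625, -0.0075, 0.0911]]' | python3 -m crank
echo '[[0.0, 0, 0, 0, 0], [0.0, 0, 0, 0, 0], [0.0, 0, 0, 0, 0]]' | python3 -m crank
python3 - <<'E'
from h import *
import pickle
togo([.523,.208,.23],-108.8); im,m=snap('wrist','w5.png'); pickle.dump(m,open('pics/w5.pkl','wb')); print(proj(m,np.array([.523,.208,.063])))
E
```

```text
clock: 8.22
eef_pos: [0.4003, 0.2496, 0.2299]
ee_rot: [[0.946, -0.323, -0.001], [-0.323, -0.946, -0.0], [-0.001, 0.001, -1.0]]
contact_force: [2.0, 0.6, -3.3]
finger_gap: 0.024
gripper_force: 40.0
clock: 8.47
eef_pos: [0.4018, 0.2478, 0.2299]
ee_rot: [[0.947, -0.322, -0.0], [-0.322, -0.947, -0.001], [0.0, 0.001, -1.0]]
contact_force: [-0.6, -0.3, -3.7]
finger_gap: 0.0238
gripper_force: 40.0
t 8.4667 pos [0.4018 0.2478 0.2299] yaw -108.78 shift [ 1.276e-01 -1.400e-03 -1.000e-04] turn 0.02 F [-0.6 -0.3 -3.7] j [ -97.    7.   63.  119.   -7.   58. -139.]
[280.61496366  80.08408753]
```

View pics/w5.png

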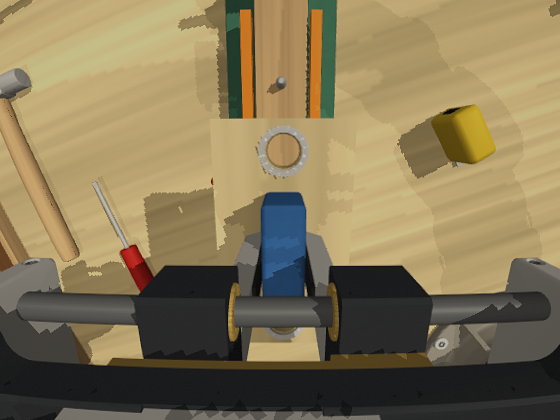

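Pin at (281,84) between the strips at columns 247 and 317, held template's rim at (283,150). Now measuring the offset of the template relative to the pin.

```bash

python3 - <<'E'
from h import *
import pickle
im=np.load('pics/w5.png.npy'); m=pickle.load(open('pics/w5.pkl','rb')); s=state(); hsv=cv2.cvtColor(im,cv2.COLOR_RGB2HSV)
R=np.array(s["ee_rot"]);T=lambda p:np.round(R.T@(p-s["eef_pos"]),4)
w=hsv[70:98,268:295]; mk=cv2.inRange(w,(0,0,0),(179,75,255)); v,u=np.nonzero(mk); print(len(u),u.min()+268,u.max()+268,v.min()+70,v.max()+70)
print("pin mean",T(onplane(m,u.mean()+268,v.mean()+70,.056)))
L=[]
for v in range(20,112,6):
    r=np.nonzero(cv2.inRange(hsv[v:v+1],(8,180,120),(18,255,255))[0,225:340])[0]+225
    a,b=r[r<281],r[r>281]
    L.append([T(onplane(m,a.mean(),v,.051))[:2],T(onplane(m,b.mean(),v,.051))[:2]])
L=np.array(L); mid=L.mean(1); k=np.polyfit(mid[:,0],mid[:,1],1); print("centreline y at pin x",np.polyval(k,.127),"slope deg",np.degrees(np.arctan(k[0])), "sep",np.abs(L[:,0,1]-L[:,1,1]).mean())
w=hsv[120:180,250:316]; v,u=np.nonzero(cv2.inRange(w,(0,0,110),(179,50,255))); e=cv2.fitEllipse(cv2.convexHull(np.c_[u,v].astype(np.float32)))
print("rim",e,T(onplane(m,e[0][0]+250,e[0][1]+120,.08+s["eef_pos"][2]-.1025)))
edge=[]
for v in range(125,190,8):
    sat=hsv[v].astype(int); edge.append(v)
print(R[:,2])
E
```

```text
105 276 286 76 88
pin mean [ 0.1263 -0.002   0.1741]
centreline y at pin x -0.0018605524242835806 slope deg -0.2497871615280681 sep 0.0751125
rim ((32.92890548706055, 30.800037384033203), (50.47323226928711, 51.020198822021484), 172.2196807861328) [0.0599 0.0007 0.0225]
[-2.96589586e-04 -1.08467435e-03 -9.99999368e-01]
```

Converted, 0.1263 m / 0.4 = 0.3158, -0.002 m / 0.4 = -0.005, -0.2 degrees / 45 = -0.0044.

```bash

echo '[[0.0, 0.0625, -0.0013, 0, -0.0044], [0.0, 0.1375, -0.0025, 0, -0.0044], [0.0, 0.2125, -0.005, 0, -0.0044], [0.0, 0.28, -0.0063, 0, -0.0044], [0.0, 0.3158, -0.0063, 0, -0.0044]]' | python3 -m crank >/dev/null
echo '[[0.0, 0, 0, 0.05, 0], [0.0, 0, 0, 0.125, 0], [0.0, 0, 0, 0.2, 0], [0.0, 0, 0, 0.2625, 0], [0.0, 0, 0, 0.2875, 0]]' | python3 -m crank
echo '[[0.0, 0, 0, 0, 0], [0.0, 0, 0, 0, 0], [0.0, 0, 0, 0, 0]]' | python3 -m crank
python3 -c "
from h import *; togo([.522,.2095,.1055],-109); print(state()['moment'])"
```

```text
clock: 9.35
eef_pos: [0.5214, 0.2077, 0.1124]
ee_rot: [[0.947, -0.321, -0.003], [-0.321, -0.947, -0.003], [-0.002, 0.004, -1.0]]
contact_force: [0.6, -0.8, -3.5]
finger_gap: 0.0239
gripper_force: 40.0
clock: 9.6
eef_pos: [0.5234, 0.2097, 0.1169]
ee_rot: [[0.948, -0.32, 0.002], [-0.32, -0.948, 0.001], [0.001, -0.001, -1.0]]
contact_force: [-0.4, 0.4, -2.7]
finger_gap: 0.0239
gripper_force: 40.0
t 9.6 pos [0.5234 0.2097 0.1169] yaw -108.64 shift [-0.0013  0.0007  0.0114] turn 0.36 F [-0.4  0.4 -2.7] j [ -67.   29.   50.  114.  -30.   50. -109.]
[ 0.06395232  0.14067116 -0.00268906]
```

Converted, 0.012 m / 0.4 = 0.03, -0.0008 m / 0.4 = -0.002.

```bash

echo '[[0.0, -0.002, 0.001, 0.0075, 0], [0.0, -0.002, 0.001, 0.015, 0], [0.0, -0.002, 0.001, 0.02, 0], [0.0, -0.002, 0.001, 0.025, 0], [0.0, -0.002, 0.001, 0.03, 0]]' | python3 -m crank
echo '[[0.0, 0, 0, 0.0025, 0], [0.0, 0, 0, 0.005, 0], [0.0, 0, 0, 0.0075, 0], [0.0, 0, 0, 0.01, 0], [0.0, 0, 0, 0.01, 0]]' | python3 -m crank
python3 -c "
from h import *; togo([.522,.209,.0935],-108.6); print(state()['moment'])"
```

```text
clock: 10.02
eef_pos: [0.5215, 0.21, 0.1035]
ee_rot: [[0.948, -0.319, 0.0], [-0.319, -0.948, 0.0], [0.0, -0.0, -1.0]]
contact_force: [-0.4, 0.9, -2.8]
finger_gap: 0.0234
gripper_force: 40.0
clock: 10.43
eef_pos: [0.5215, 0.2098, 0.0994]
ee_rot: [[0.948, -0.319, 0.0], [-0.319, -0.948, -0.0], [0.0, 0.0, -1.0]]
contact_force: [0.1, -0.2, -3.4]
finger_gap: 0.0236
gripper_force: 40.0
t 10.4333 pos [0.5215 0.2098 0.0994] yaw -108.59 shift [0.0007 0.0006 0.0059] turn 0.01 F [ 0.1 -0.2 -3.4] j [ -66.   31.   49.  115.  -31.   48. -108.]
[-0.03100207  0.09515852 -0.04243697]
```

The underside is 6 mm below the pin tip with no contact force, so the pin is entering the socket.

Converted, 0.004 m / 0.4 = 0.01, 0.003 m / 0.4 = 0.0075.

```bash

echo '[[0.0, 0, 0, 0.0025, 0], [0.0, 0, 0, 0.005, 0], [0.0, 0, 0, 0.0075, 0], [0.0, 0, 0, 0.01, 0], [0.0, 0, 0, 0.01, 0]]' | python3 -m crank
echo '[[0.0, 0, 0, 0.0025, 0], [0.0, 0, 0, 0.005, 0], [0.0, 0, 0, 0.005, 0]]' | python3 -m crank
python3 -c "
from h import *; togo([.522,.209,.0875],-108.6); print(state()['moment'])"
```

```text
clock: 10.85
eef_pos: [0.5219, 0.2097, 0.0955]
ee_rot: [[0.948, -0.319, 0.001], [-0.319, -0.948, -0.0], [0.001, 0.0, -1.0]]
contact_force: [3.9, -1.6, -3.7]
finger_gap: 0.0234
gripper_force: 40.0
clock: 11.1
eef_pos: [0.5219, 0.2097, 0.0936]
ee_rot: [[0.948, -0.319, 0.001], [-0.319, -0.948, -0.0], [0.001, 0.0, -1.0]]
contact_force: [4.4, -2.9, -1.5]
finger_gap: 0.0237
gripper_force: 40.0
t 11.1 pos [0.5219 0.2097 0.0936] yaw -108.6 shift [0.0003 0.0006 0.0061] turn -0.0 F [ 4.4 -2.9 -1.5] j [ -65.   31.   48.  115.  -31.   48. -107.]
[-0.78446797 -0.93193205 -0.05006984]
```

A small side load shows the template sits slightly short along tool +x. I'll relieve that, then press.

Converted, 0.001 m / 0.4 = 0.0025, 0.0006 m / 0.4 = 0.0015.

```bash

echo '[[0.0, 0.0015, 0.0005, 0, 0], [0.0, 0.0015, 0.0005, 0, 0], [0.0, 0.0015, 0.0005, 0.0025, 0], [0.0, 0.0015, 0.0005, 0.0025, 0]]' | python3 -m crank 60
echo '[[0.0, 0, 0, 0.0025, 0], [0.0, 0, 0, 0.005, 0], [0.0, 0, 0, 0.0075, 0], [0.0, 0, 0, 0.0075, 0]]' | python3 -m crank
python3 -c "
from h import *; togo([.522,.209,.0875],-108.6); print(state()['moment'])"
```

```text
clock: 11.43
eef_pos: [0.522, 0.2096, 0.0926]
ee_rot: [[0.948, -0.319, 0.0], [-0.319, -0.948, 0.0], [-0.0, -0.0, -1.0]]
contact_force: [0.5, -1.5, 4.9]
finger_gap: 0.0239
gripper_force: 60.0
clock: 11.77
eef_pos: [0.5221, 0.2096, 0.0897]
ee_rot: [[0.948, -0.319, 0.0], [-0.319, -0.948, 0.0], [-0.0, -0.0, -1.0]]
contact_force: [0.5, -1.2, 6.5]
finger_gap: 0.0234
gripper_force: 60.0
t 11.7667 pos [0.5221 0.2096 0.0897] yaw -108.59 shift [0.0001 0.0006 0.0022] turn 0.01 F [ 0.5 -1.2  6.5] j [ -65.   31.   48.  115.  -32.   47. -107.]
[-0.51868545  0.06357959 -0.02947244]
```

Converted, 0.002 m / 0.4 = 0.005, 0.001 m / 0.4 = 0.0025.

```bash

echo '[[0.0, 0, 0, 0.0025, 0], [0.0, 0, 0, 0.005, 0], [0.0, 0, 0, 0.005, 0]]' | python3 -m crank
echo '[[0.0, 0, 0, 0.0013, 0], [0.0, 0, 0, 0.0025, 0], [0.0, 0, 0, 0.0025, 0]]' | python3 -m crank
python3 -c "
from h import *; togo([.522,.209,.0875],-108.6); print(state()['moment'])"
```

```text
clock: 12.02
eef_pos: [0.5221, 0.2096, 0.0877]
ee_rot: [[0.948, -0.319, 0.0], [-0.319, -0.948, 0.0], [-0.0, -0.0, -1.0]]
contact_force: [-0.1, -1.4, 8.6]
finger_gap: 0.0239
gripper_force: 60.0
clock: 12.27
eef_pos: [0.5221, 0.2096, 0.0875]
ee_rot: [[0.948, -0.319, -0.0], [-0.319, -0.948, 0.001], [-0.001, -0.001, -1.0]]
contact_force: [-5.8, -2.9, 26.7]
finger_gap: 0.0234
gripper_force: 60.0
t 12.2667 pos [0.5221 0.2096 0.0875] yaw -108.59 shift [ 0.0001  0.0006 -0.    ] turn 0.01 F [-5.8 -2.9 26.7] j [ -65.   32.   48.  115.  -32.   47. -107.]
[-1.1568699   1.71407601 -0.00809808]
```

Hard stop at the expected height. I'll ease the push slightly and check by eye.

Converted, -0.0003 m / 0.4 = -0.0008.

```bash

echo '[[0.0, 0, 0, -0.0008, 0], [0.0, 0, 0, -0.0008, 0], [0.0, 0, 0, -0.0008, 0], [0.0, 0, 0, -0.0008, 0]]' | python3 -m crank
python3 - <<'E'
from h import *
togo([.522,.209,.0875],-108.6); im,m=snap('scene','s6.png'); im2,m2=snap('wrist','w6.png')
u,v=proj(m,np.array([.522,.209,.06])).astype(int); a=cv2.resize(im[max(v-60,0):v+60,u-67:u+67],(390,350)); b=cv2.resize(im2,(400,300)); b=cv2.copyMakeBorder(b,0,50,0,0,0)
cv2.imwrite('pics/chk.png',np.hstack([a,b])[:,:,::-1])
E
```

```text
clock: 12.6
eef_pos: [0.5221, 0.2096, 0.0875]
ee_rot: [[0.948, -0.319, -0.0], [-0.319, -0.948, 0.001], [-0.0, -0.001, -1.0]]
contact_force: [-4.6, -2.4, 19.9]
finger_gap: 0.0235
gripper_force: 60.0
t 12.6 pos [0.5221 0.2096 0.0875] yaw -108.59 shift [0.0001 0.0006 0.    ] turn 0.01 F [-4.6 -2.4 19.9] j [ -65.   32.   48.  115.  -32.   47. -107.]
```

View pics/chk.png

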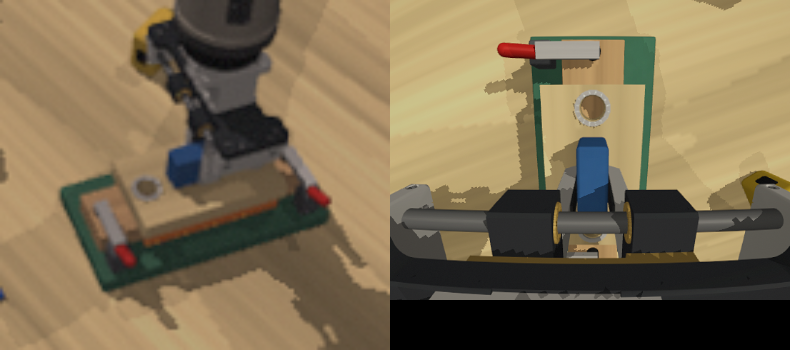

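The views show the template lying flat between the clamps (rim at (592,107) over the wood), aligned with the blank and held pressed with about 20 N.

```bash
python3 -c "from plant import job_done; print(job_done())"
```

```text
the job is handed in; nothing more can be done
None
```

The template is seated over the locating pin, pressed flat on the blank and still held there with about 20 N; the job was handed in at about 12.7 s, and no verdict was returned.

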